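# Put grandmother's care things back in their caddy

## Robot

A 6-joint arm with a two-finger parallel gripper is mounted at the origin on the work surface. World frame = base frame: x ahead of the robot, y to its left, z up, the work surface at z = 0. Lengths are in mm, angles in rad, forces in N, time in s.
With the tool pointing down it reaches from about 225 to 875 mm from the base axis. Payload 3.4 kg.
Tool frame: the origin (TCP) lies on the front face of the gripper's body, between the roots of the fingers; the fingertips stand 73 mm ahead of it and the grasp point (between the pads) lies manip.pinch_z ahead of it (manip.pinch_z is the distance from the TCP to the grasp point, in mm); z points along the fingers, y is the line along which they close (so a half turn about z gives the same grasp; the last joint's range is limited). The gripper opens to 85 mm and grips with 20 to 120 N. Pads are 22 mm wide; open, the fingers measure 114 mm over their backs; the gripper's body (76 mm by 85 mm) begins 54 mm behind the grasp point. The pads swing forward as they close: fully open they stand 13 mm farther back than shut.
Start: joints at [-1.224, 0.276, 1.505, -0, 1.361, -0.121], TCP at [259.283, -513.252, 303.928] pointing down, gripper open.
Joint ranges: [-2.89, 2.89], [-0.75, 2.08], [0.22, 2.7], [-1.18, 4.32], [0.11, 2.71], [-2.7, 2.7]. Speed limits (rad/s): [2.57, 2.57, 3.14, 3.14, 3.14, 3.14].

## Interface

Orientations are given as a rotation vector (axis times angle).
In Python, from plant import manip gives the robot as it stands.
- The arm moves only by the tool apply_moves, never from a script. Its argument "deltas" is a list of rows, each a list of 7 numbers: the finger opening in cm, from 0 to 8.54, then the shift along the tool's x, y, z in cm, then the turn, a rotation vector about the tool's x, y, z in rad. A call has 1 to 20 rows; each row shifts and turns the commanded pose from where the row before left it, along the tool's axes as they then stand; what a row does not reach is not made up. A row lasts 1/8 s, in which the tool goes at most 62.5 mm and 10.7 degrees, less where a joint would pass 70% of its speed; a pose out of reach is approached as far as the arm can. A call with a gripper value outside its range is refused whole. The fingers move at their own pace and stop on an object; "grip_force" is the grip in N (left out, the last holds). Time passes only in rows, so rows that do not move let the fingers close. It gives the time, the measured TCP pose, the force, the opening and the grip force at its end, in the units of the state.
- manip.get_obs(): the state, without advancing time (a new reading comes with each control period).
- manip.read_camera(name): name is "scene" or "top" or "wrist"; returns the picture (420x560x3 uint8, red, green, blue); there is no depth.
- manip.get_calibration(name): a dict with "intrinsics" (3x3 intrinsics, pixels), "R" (3x3) and "t" (3): a world point X has camera coordinates R X + t. Camera axes: x right, y down, z forward; pixel columns grow to the right and rows downward; lengths in mm; the calibration is good to about 2 mm. A picture is of the moment at which its call begins: read the wrist's pose just before it. get_calibration takes no time and is no camera call; for the wrist camera it gives the pose at the moment of the call.
- manip.hand_in(): hands the job in; it is judged then, once.
The state is a dict: "time_s": time; "joint_positions": joint angles; "qvel": joint speeds; "joint_torque": joint torques, N m; "ee_pos": TCP position; "tcp_rot": TCP orientation; "contact_force": force on the tool from outside, world axes, zero at the start; "torque": the same for the moment, N m; "gripper_width": finger opening in mm; "grasp_force": force on a finger pad.
Only numpy, scipy, OpenCV 4.12 (cv2) and the standard library are available. Lean on these libraries where they do the work, as an engineer would, in place of code of your own. Each camera call takes 0.05 s, during which the arm holds its last target. There are 200 camera calls.

## Task

Put grandmother's things back in the dark wooden caddy tray: the blue pill organizer in the grey felt box with its lids up, the green-capped balm jar upright in the round well of the white block, the steel tongue scraper flat in the slotted steel drain dish and the coral-red comb flat in the bamboo dish. Set the glass jar down, do not drop it. The black-capped jar of shoe cream and the bottle opener with the black grip do not belong there: leave them where they are.

Things in the scene. Friction and masses are not known exactly. Their poses are not given: they have to be found in the camera images.
- organizer: Weekly pill organizer, clear blue plastic, empty, seven lids in a row, all shut. 150 x 34 x 26 mm high (x along the row, y across, z up). Origin: centre of its underside. About 70 g.
- balm: Closed glass balm jar with pale yellow balm and a GREEN twist cap; round, diameter 47 mm, 46 mm high, cap from 30 mm up. Origin: centre of its underside, z up its axis. About 100 g.
- scraper: Tongue scraper, all bright steel, lying flat: straight handle 100 mm long, 12 mm wide, 6 mm thick, and an open loop head 42 mm wide at the +x end; 150 mm long in all. Origin: underside at mid-length, which lies on the handle 25 mm from where the head begins, close to its centre of mass; x along it, y across. About 45 g.
- comb: Coral-red plastic comb lying flat, 145 mm long (x), 32 mm wide (y, spine on +y, teeth to -y), 6 mm thick (z). Origin: centre of its underside. About 25 g.
- shoe_cream: Look-alike that stays: glass jar of dark brown shoe cream with a BLACK twist cap, the same size as the balm jar (diameter 47 mm, 46 mm high). Loose. Origin: centre of its underside.
- opener: Look-alike that stays: bottle opener with a black plastic grip 85 x 20 x 6 mm and a steel ring head 40 mm wide at the +x end, 143 mm long in all. Loose, lying flat. Origin: underside, at mid-length; x along it.
- felt_box: Grey felt-lined box, the place of the pill organizer. Fixed; one of four 180 x 80 mm inserts, 82 mm apart, in changing order in the dark wooden tray (rim 18 mm above the cabinet). Origin: centre of its underside, 6 mm above the cabinet; x along it, y across, z up. Inside 174 x 74 mm; inner floor 4 mm above the origin, wall tops 16 mm above the origin.
- jar_rest: White block, 18 mm high, with one round well in its top, the place of the balm jar. Fixed; one of four 180 x 80 mm inserts, 82 mm apart, in changing order in the dark wooden tray (rim 18 mm above the cabinet). Origin: centre of its underside, 6 mm above the cabinet; x along it, y across, z up. Well: centred, diameter 67 mm, 14 mm deep, floor 4 mm above the origin.
- drain_dish: Shallow steel drain dish with nine dark cross slots flush in its floor, the place of the tongue scraper. Fixed; one of four 180 x 80 mm inserts, 82 mm apart, in changing order in the dark wooden tray (rim 18 mm above the cabinet). Origin: centre of its underside, 6 mm above the cabinet; x along it, y across, z up. Inside 174 x 74 mm; floor 4 mm above the origin, wall tops 12 mm above the origin.
- bamboo_dish: Shallow pale bamboo dish, the place of the comb. Fixed; one of four 180 x 80 mm inserts, 82 mm apart, in changing order in the dark wooden tray (rim 18 mm above the cabinet). Origin: centre of its underside, 6 mm above the cabinet; x along it, y across, z up. Inside 174 x 74 mm; floor 4 mm above the origin, wall tops 12 mm above the origin.
Not all that is in view belongs to the job. What is shaped like the balm but pink is not meant.

How it is judged:
By the outcome, as a careful person would: the job done as asked, in the order asked, and still so for the second after the job is handed in, with the robot touching nothing.
It also fails if it takes over 106 s, if anything falls off the work surface, if the arm or the gripper's body presses on something with over 40 N, if the wrist force passes 120 N, or if a joint passes its speed limit or range.

## Working session

There is one attempt and no reset: what is moved stays moved. The work goes in short steps, Python scripts to look and compute and a tool call to move; the robot and the scene stay as the last step left them, time stands still between calls to the robot, and variables do not carry over. Pictures are saved under pics/ and viewed, at most 14 in all, crops included, and the job is handed in when it is done.

Besides the shell and the picture viewer there is one more tool, called as a command line: name --pt "numbers of a row" for each row, then --argument value for the rest. apply_moves: Moves the arm, as the interface text tells. Its arguments: {"type":"object","properties":{"deltas":{"type":"array","items":{"type":"array","items":{"type":"number"}}},"grip_force":{"type":"number"}},"required":["deltas"]}

```bash
mkdir -p pics; ls
python3 - <<'E'
from plant import manip
import cv2,numpy as np
for n in("scene","top"):
    cv2.imwrite(f"pics/{n}0.png",manip.read_camera(n)[:,:,::-1])
    c=manip.get_calibration(n);print(n,np.round(c["intrinsics"],1).tolist(),np.round(c["R"],3).tolist(),np.round(c["t"],1))
o=manip.get_obs();print(o,manip.pinch_z)
E
```

```text
pics
scene [[444.2, 0.0, 278.3], [0.0, 444.2, 209.2], [0.0, 0.0, 1.0]] [[0.838, 0.545, -0.005], [0.315, -0.493, -0.811], [-0.445, 0.679, -0.585]] [-443.8 -155.  1453.8]
top [[538.1, 0.0, 279.3], [0.0, 538.1, 217.8], [0.0, 0.0, 1.0]] [[-0.01, -1.0, 0.001], [-0.98, 0.009, -0.198], [0.198, -0.003, -0.98]] [ -35.7  563.9 1435.5]
{'time_s': 0.1, 'joint_positions': array([-1.22399539e+00,  2.76520435e-01,  1.50599719e+00,  6.22028723e-06,
        1.36069242e+00, -1.20969391e-01]), 'qvel': array([ 1.32582866e-03,  1.26797922e-03, -1.82947902e-03, -1.41525137e-03,
        5.24677564e-04,  6.79477654e-05]), 'joint_torque': array([ 5.32447521e-04, -4.17703593e+01, -2.46405119e+01, -2.51923502e-04,
        5.78629100e-03, -3.85637421e-06]), 'ee_pos': array([ 259.15960107, -512.89603919,  303.13628952]), 'tcp_rot': array([-3.05449397e+00, -7.27716659e-01,  2.76628841e-04]), 'contact_force': array([-0.5494515 , -0.25669202,  0.28412627]), 'torque': array([-0.05552912, -0.04928504,  0.01623917]), 'grasp_force': 0.0, 'gripper_width': 85.30274487992672} 53.900000000000006
```

View pics/top0.png

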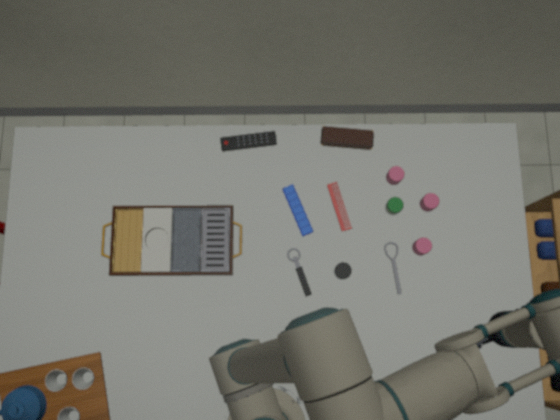

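View pics/scene0.png

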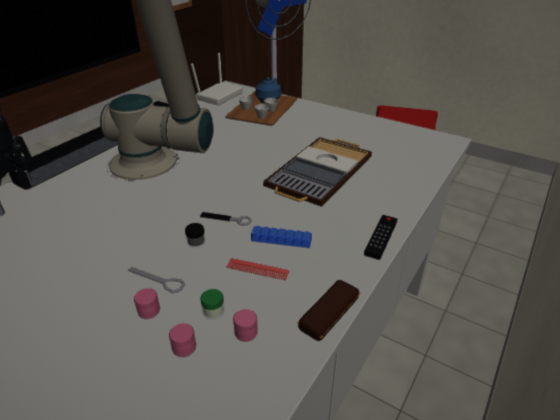

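The top view shows the tray at (172,240). Its inserts run left to right: bamboo (128), white block (157), felt (186), drain dish (215).

Candidates:
- **Organizer:** blue at (297,210). The blue teapot in the corner is the only other blue thing.
- **Balm:** green cap at (395,205). The pink jars at (396,175), (430,202) and (423,246) and the black-capped jar at (343,271) are look-alikes.
- **Scraper:** all steel at (395,268). The opener with the black grip at (299,272) is not it.
- **Comb:** coral-red at (340,206).

I choose by colour and description, and check in one crop.

```bash
cat > h.py <<'E'
import cv2,numpy as np
from plant import manip
def ray(cal,px,z):
    K,R,t=[np.array(cal[k],float) for k in("intrinsics","R","t")]
    px=np.atleast_2d(np.array(px,float)); d=np.linalg.solve(K,np.c_[px,np.ones(len(px))].T)
    d=(R.T@d).T; c=-R.T@t
    return (c+d*((z-c[2])/d[:,2])[:,None])[:,:2]
def masks(im):
    h=cv2.cvtColor(im,cv2.COLOR_RGB2HSV);r=lambda a,b:cv2.inRange(h,a,b)
    return dict(organizer=r((105,150,80),(130,255,255)),balm=r((50,110,40),(85,255,255)),
      comb=r((0,90,120),(8,255,255))|r((175,90,120),(180,255,255)),pink=r((160,90,100),(174,255,255)))
def blobs(m,amin=40):
    cs,_=cv2.findContours(m,cv2.RETR_EXTERNAL,cv2.CHAIN_APPROX_NONE)
    return [c for c in cs if cv2.contourArea(c)>amin]
def rect(cal,c,z):
    p=ray(cal,c.reshape(-1,2),z).astype(np.float32)
    (x,y),(w,l),a=cv2.minAreaRect(p)
    if w<l: w,l,a=l,w,a+90
    return np.round([x,y,w,l,(a+90)%180-90],1)
E
python3 - <<'E'
from h import *
im=cv2.imread("pics/top0.png")[:,:,::-1].copy();cal=manip.get_calibration("top")
Z=dict(organizer=24,balm=46,comb=5,pink=46)
for n,m in masks(im).items():
    for c in blobs(m):
        x,y,w,h=cv2.boundingRect(c)
        if 120<y<300 and x<500: print(n,(x+w//2,y+h//2),rect(cal,c,Z[n]))
g=cv2.cvtColor(im,cv2.COLOR_RGB2GRAY)
m=cv2.inRange(g,0,45); m[:195]=0;m[300:]=0
for c in blobs(m): print("dark",cv2.boundingRect(c),rect(cal,c,24 if cv2.boundingRect(c)[0]<150 else 46 if cv2.boundingRect(c)[2]<20 else 6))
bg=cv2.medianBlur(g,51)
d=(cv2.absdiff(g,bg)>12).astype(np.uint8)*255
d[:235]=0;d[305:]=0;d[:,:375]=0;d[:,410:]=0
for c in blobs(d,20): print("scr",cv2.boundingRect(c),rect(cal,c,3))
cv2.imwrite("pics/crop1.png",cv2.resize(im[160:310,270:450,::-1],None,fx=4,fy=4,interpolation=cv2.INTER_CUBIC))
E
```

```text
balm (395, 205) [ 600.1 -365.9   36.    35.2   61.6]
comb (337, 207) [ 605.6 -205.3  139.6   14.2   14.4]
pink (423, 246) [ 483.9 -437.6   38.7   36.8   86.6]
pink (430, 202) [ 608.4 -465.4   39.9   37.5   89.5]
pink (396, 175) [ 689.2 -372.9   38.6   36.5  -28.1]
dark (533, 283, 27, 17) [ 358.2 -784.    76.7   44.4   89.5]
dark (537, 243, 20, 16) [ 463.1 -790.6   60.    35.8   46.5]
dark (535, 222, 19, 15) [ 519.5 -772.4   59.3   31.4   52.4]
scr (384, 242, 18, 53) [ 427.4 -358.7  147.6   40.6    1. ]
```

View pics/crop1.png

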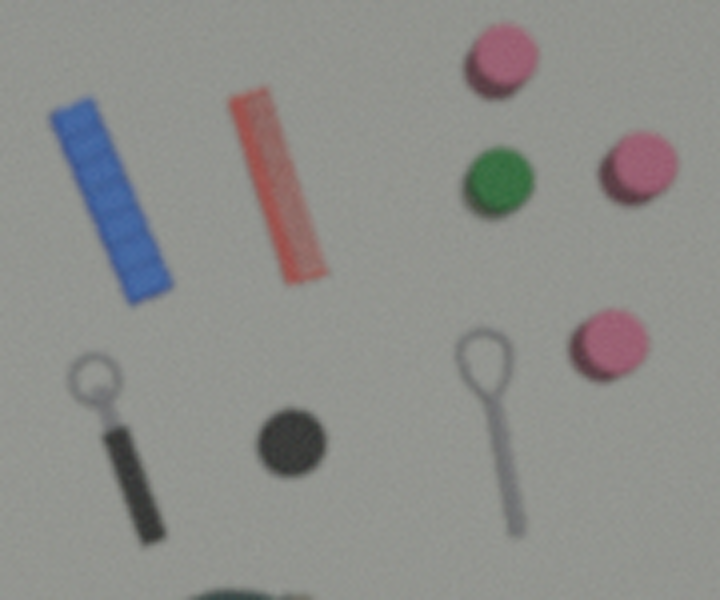

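The crop confirms the choice: the blue organizer is lids up at crop (112,200), the green cap is at (500,180) among three pink jars, the all-steel scraper is at (490,430), and the comb at (280,185) has its spine on the left. The opener has the black grip and the shoe cream is at (292,442).

Run:
```python
from h import *
im=cv2.imread("pics/top0.png")[:,:,::-1].copy();cal=manip.get_calibration("top")
h=cv2.cvtColor(im,cv2.COLOR_RGB2HSV)
def roi(m,x0,y0,x1,y1):
    o=np.zeros_like(m);o[y0:y1,x0:x1]=m[y0:y1,x0:x1];return o
sat=cv2.inRange(h[:,:,1],60,255)
for n,b,z in(("org",(275,175,320,245),26),("comb",(320,175,358,240),6),("balm",(380,192,408,218),46)):
    for c in blobs(roi(sat,*b)): print(n,rect(cal,c,z))
g=cv2.cvtColor(im,cv2.COLOR_RGB2GRAY)
for c in blobs(roi(cv2.inRange(g,0,80),325,255,360,290)): print("cream",rect(cal,c,46))
for c in blobs(roi((cv2.absdiff(g,cv2.medianBlur(g,51))>12).astype(np.uint8)*255,375,235,410,305),20):
    p=ray(cal,c.reshape(-1,2),3); hd=p[p[:,0]<440];v=cv2.fitLine(hd.astype(np.float32),cv2.DIST_L2,0,.01,.01).ravel();print("scr x range",p[:,0].min(),p[:,0].max(),"handle line",v)
# tray: dark rim
cs=blobs(roi(cv2.inRange(g,0,75),100,195,245,285),300)
for c in cs: print("tray",cv2.boundingRect(c),rect(cal,c,18))
cv2.imwrite("pics/crop2.png",cv2.resize(im[195:285,95:250,::-1],None,fx=5,fy=5,interpolation=cv2.INTER_CUBIC))
```

```text
org [593.  -92.  150.8  34.8  21.9]
comb [ 606.8 -212.3  143.7   30.1   16.2]
balm [ 600.  -365.5   43.2   42.3  -19.7]
cream [ 416.8 -212.8   43.1   38.3  -46.1]
scr x range 353.91069045720656 501.09420171248576 handle line [ 9.8952079e-01  1.4439048e-01  3.9525452e+02 -3.6869449e+02]
tray (110, 206, 123, 69) [511.5 263.8 341.5 194.2  89.5]
```

View pics/crop2.png

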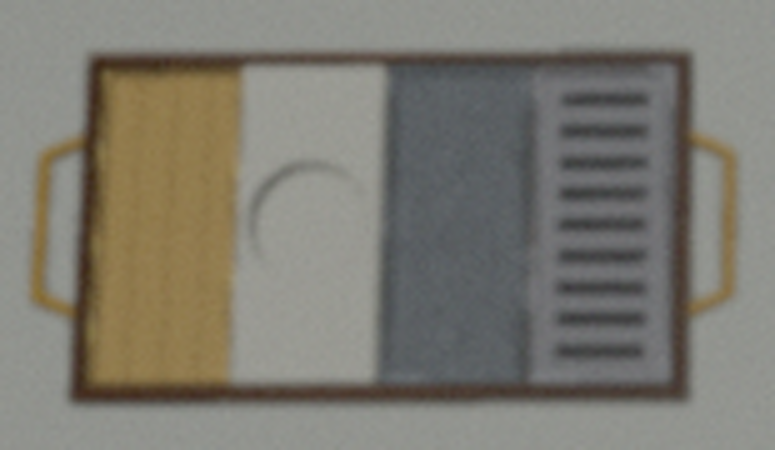

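```bash
cat >> h.py <<'E'
from scipy.spatial.transform import Rotation as Ro
def plan(xyz,ydir_deg):
    """turn about tool z (half-turn folded), then shift in turned tool axes (cm); also turn-last shift"""
    o=manip.get_obs();R=Ro.from_rotvec(o["tcp_rot"]).as_matrix();p=o["ee_pos"]
    now=np.degrees(np.arctan2(R[1,1],R[0,1]));d=(ydir_deg-now+90)%180-90
    # pointing down: tool z=-world z so tool turn = -d ; tilt correction
    Rt=Ro.from_euler('z',d,degrees=True).as_matrix()@R
    z=Rt[:,2];ax=np.cross(z,[0,0,-1]);Rt=Ro.from_rotvec(ax).as_matrix()@Rt
    turn=Ro.from_matrix(R.T@Rt).as_rotvec()
    dp=np.array(xyz)-p
    print("t",round(o["time_s"],2),"pos",p.round(1),"yaw",round(now,1),"w",round(o["gripper_width"],1),"q6",o["joint_positions"][5].round(2),"F",o["contact_force"].round(1))
    print("turn",turn.round(3),"shift after turn cm",(Rt.T@dp/10).round(2),"shift before turn",(R.T@dp/10).round(2))
E
python3 - <<'E'
from h import *
cal=manip.get_calibration("top")
print(ray(cal,[[215,240]],10),ray(cal,[[157,239]],24))
R=np.array(cal["R"]);print("cam",-R.T@np.array(cal["t"]))
plan([593,-92,200],111.9)
E
```

```text
[[510.39945814 141.80261749]] [[512.53474709 303.19797268]]
cam [ 267.57169522  -36.6086083  1518.82039181]
t 0.1 pos [ 259.2 -512.9  303.1] yaw -63.2 w 85.3 q6 -0.12 F [-0.5 -0.3  0.3]
turn [-0.002 -0.     0.086] shift after turn cm [ 46.67 -26.6   10.31] shift before turn [ 48.77 -22.5   10.36]
```

apply_moves --pt "6 0 0 0 0 0 0.086" --pt "6 1.67 -0.95 0.31 0 0 0" --pt "6 2.5 -1.425 0.5 0 0 0" --pt "6 3.5 -2 0.75 0 0 0" --pt "6 3.5 -2 0.75 0 0 0" --pt "6 3.5 -2 0.75 0 0 0" --pt "6 3.5 -2 0.75 0 0 0" --pt "6 3.5 -2 0.75 0 0 0" --pt "6 3.5 -2 0.75 0 0 0" --pt "6 3.5 -2 0.75 0 0 0" --pt "6 3.5 -2 0.75 0 0 0" --pt "6 3.5 -2 0.75 0 0 0" --pt "6 3.5 -2 0.75 0 0 0" --pt "6 3.5 -2 0.75 0 0 0" --pt "6 3 -1.7 0.7 0 0 0" --pt "6 1 -0.53 0.3 0 0 0" --pt "6 0 0 0 0 0 0" --pt "6 0 0 0 0 0 0" --grip_force 40

```text
time_s: 2.35
ee_pos: [592.5, -93.0, 203.5]
tcp_rot: [3.084, 0.596, -0.001]
contact_force: [-0.2, 0.5, -0.9]
gripper_width: 59.7
grasp_force: 0.0
```

Run:
```python
from h import *
plan([593,-92,80],111.9)
cal=manip.get_calibration("wrist");im=manip.read_camera("wrist");cv2.imwrite("pics/w1.png",im[:,:,::-1])
h=cv2.cvtColor(im,cv2.COLOR_RGB2HSV)
m=cv2.inRange(h,(100,80,40),(130,255,255))
for c in blobs(m,800): print(cv2.boundingRect(c),rect(cal,c,26))
```

```text
t 2.35 pos [592.5 -93.  203.5] yaw -68.1 w 59.7 q6 0.92 F [-0.2  0.5 -0.9]
turn [ 0.     0.001 -0.001] shift after turn cm [ 0.08 -0.08 12.35] shift before turn [ 0.09 -0.08 12.35]
(254, 108, 44, 174) [595.2 -91.2 146.8  33.4  22.2]
```

View pics/w1.png

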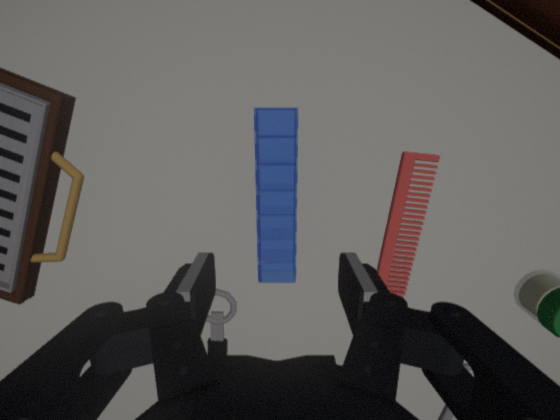

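The wrist view agrees with the top view: organizer centre (594,-91.5), lids up, at pixel (276,195). Descending.

apply_moves --pt "6 0.2 -0.1 1 0 0 0" --pt "6 0 0 2 0 0 0" --pt "6 0 0 2 0 0 0" --pt "6 0 0 2 0 0 0" --pt "6 0 0 2 0 0 0" --pt "6 0 0 2 0 0 0" --pt "6 0 0 1 0 0 0" --pt "6 0 0 0.55 0 0 0" --pt "6 0 0 0 0 0 0" --pt "2.8 0 0 0 0 0 0" --pt "2.8 0 0 0 0 0 0" --pt "2.8 0 0 0 0 0 0" --pt "2.8 0 0 0 0 0 0" --pt "2.8 0 0 0 0 0 0" --grip_force 35

```text
time_s: 4.15
ee_pos: [595.4, -91.0, 78.7]
tcp_rot: [3.084, 0.596, 0.003]
contact_force: [0.1, 0.2, 5.7]
gripper_width: 33.4
grasp_force: 37.1
```

Run:
```python
from h import *
plan([511.5,223,150],89.5)
```

```text
t 4.15 pos [595.4 -91.   78.7] yaw -68.1 w 33.4 q6 0.92 F [0.1 0.2 5.7]
turn [ 0.001 -0.002  0.391] shift after turn cm [ -8.66 -31.32  -7.13] shift before turn [  3.93 -32.25  -7.16]
```

apply_moves --pt "2.8 0 0 -0.6 0 0 0" --pt "2.8 0 0 -1.5 0 0 0" --pt "2.8 0 0 -2.5 0 0 0" --pt "2.8 0 0 -2.5 0 0 0.1" --pt "2.8 0 0 0 0 0 0.145" --pt "2.8 0 0 0 0 0 0.145" --pt "2.8 -0.4 -1.3 0 0 0 0" --pt "2.8 -0.8 -3 0 0 0 0" --pt "2.8 -0.9 -3.5 0 0 0 0" --pt "2.8 -0.9 -3.5 0 0 0 0" --pt "2.8 -0.9 -3.5 0 0 0 0" --pt "2.8 -0.9 -3.5 0 0 0 0" --pt "2.8 -0.9 -3.5 0 0 0 0" --pt "2.8 -0.9 -3.5 0 0 0 0" --pt "2.8 -0.9 -3 0 0 0 0" --pt "2.8 -0.8 -2 0 0 0 0" --pt "2.8 -0.3 -1 0 0 0 0" --pt "2.8 0 0 0 0 0 0" --pt "2.8 0 0 0 0 0 0"

```text
time_s: 6.52
ee_pos: [511.5, 222.4, 148.8]
tcp_rot: [3.141, -0.012, 0.0]
contact_force: [-0.5, -0.3, -0.5]
gripper_width: 33.2
grasp_force: 36.4
```

Run:
```python
from h import *
plan([511.5,223,90],89.5)
cal=manip.get_calibration("wrist");im=manip.read_camera("wrist");cv2.imwrite("pics/w2.png",im[:,:,::-1])
cv2.imwrite("pics/t2.png",manip.read_camera("top")[:,:,::-1])
```

```text
t 6.53 pos [511.5 222.4 148.8] yaw -90.5 w 33.2 q6 1.86 F [-0.5 -0.3 -0.5]
turn [ 0.    -0.     0.001] shift after turn cm [ 0.   -0.06  5.88] shift before turn [-0.   -0.07  5.88]
```

View pics/w2.png

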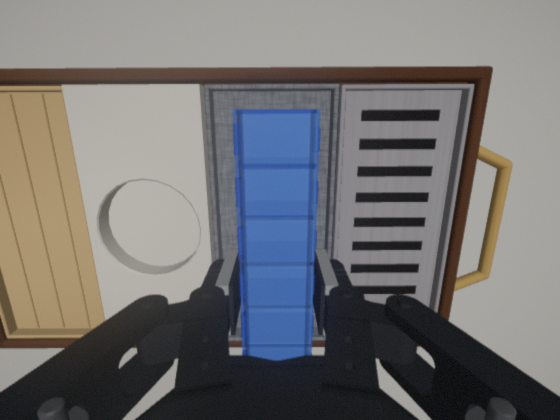

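The organizer is held lids up over the felt box (felt from x=207 to 338 px, well at about (153,228)). A quick cross-check of the insert positions from this view.

Run:
```python
from h import *
cal=manip.get_calibration("wrist")
print("felt",ray(cal,[[205,86],[339,86]],22).round(1))
print("well",ray(cal,[[107,222],[201,228],[148,179],[158,274]],24).round(1))
print("bamboo TL in",ray(cal,[[66,88],[0,90]],18).round(1),"drain",ray(cal,[[341,86],[472,86]],18).round(1), "slots",ray(cal,[[400,115],[387,290]],10).round(1))
```

```text
felt [[599.7 263.9]
 [599.1 184.7]]
well [[516.1 334.3]
 [511.4 272.5]
 [544.7 303.6]
 [477.6 305. ]]
bamboo TL in [[599.6 348.6]
 [598.7 388.7]] drain [[599.4 182.8]
 [598.8 103.7]] slots [[582.4 142.4]
 [455.1 139. ]]
```

apply_moves --pt "2.8 -0.1 -0.1 1 0 0 0" --pt "2.8 0 0 1.5 0 0 0" --pt "2.8 0 0 1.5 0 0 0" --pt "2.8 0 0 1 0 0 0" --pt "2.8 0 0 0.5 0 0 0" --pt "2.8 0 0 0.3 0 0 0" --pt "2.8 0 0 0.15 0 0 0" --pt "2.8 0 0 0 0 0 0" --pt "2.8 0 0 0 0 0 0"

```text
time_s: 7.75
ee_pos: [510.5, 224.0, 89.6]
tcp_rot: [-3.141, 0.013, -0.001]
contact_force: [-0.4, -0.2, -1.1]
gripper_width: 33.2
grasp_force: 36.4
```

Within 1 mm of the floor, so release and rise, then on to the balm.

apply_moves --pt "2.8 0 0 0.1 0 0 0" --pt "3.4 0 0 0 0 0 0" --pt "3.9 0 0 0 0 0 0" --pt "4.0 0 0 0 0 0 0" --pt "4.0 0 0 0 0 0 0" --pt "4.0 0 0 -0.5 0 0 0" --pt "4.0 0 0 -1.5 0 0 0" --pt "4.0 0 0 -2.5 0 0 0" --pt "4.0 0 0 -2.5 0 0 0" --pt "6.5 0 0 -2.5 0 0 0" --pt "6.5 0 0 -2 0 0 0" --pt "6.5 0 0 0 0 0 0"

```text
time_s: 9.25
ee_pos: [511.4, 224.2, 205.9]
tcp_rot: [-3.14, 0.013, -0.008]
contact_force: [0.8, 0.3, -0.8]
gripper_width: 65.1
grasp_force: 0.0
```

Run:
```python
from h import *
plan([600,-366,200],45)
cal=manip.get_calibration("wrist");im=manip.read_camera("wrist")
h=cv2.cvtColor(im,cv2.COLOR_RGB2HSV)
for c in blobs(cv2.inRange(h,(100,130,40),(130,255,255)),800): print(cv2.boundingRect(c),rect(cal,c,36))
```

```text
t 9.25 pos [511.4 224.2 205.9] yaw -90.5 w 65.1 q6 1.87 F [ 0.8  0.3 -0.8]
turn [-0.003 -0.004  0.777] shift after turn cm [48.   35.47  0.59] shift before turn [ 9.34 58.95  0.55]
(255, 115, 45, 177) [ 5.102e+02  2.239e+02  1.468e+02  3.320e+01 -2.000e-01]
```

apply_moves --pt "6.5 0.25 1.5 0 0 0 0" --pt "6.5 0.5 3 0 0 0 0" --pt "6.5 0.635 4 0 0 0 0" --pt "6.5 0.635 4 0 0 0 0" --pt "6.5 0.635 4 0 0 0 0" --pt "6.5 0.635 4 0 0 0 0" --pt "6.5 0.635 4 0 0 0 0" --pt "6.5 0.635 4 0 0 0 0" --pt "6.5 0.635 4 0 0 0 0" --pt "6.5 0.635 4 0 0 0 0" --pt "6.5 0.635 4 0 0 0 0" --pt "6.5 0.635 4 0 0 0 0" --pt "6.5 0.635 4 0 0 0 0" --pt "6.5 0.635 4 0 0 0 0" --pt "6.5 0.5 3 0 0 0 0" --pt "6.5 0.3 2 0 0 0 0" --pt "6.5 0.17 1.45 0 0 0 0"

```text
time_s: 11.42
ee_pos: [598.3, -367.3, 202.4]
tcp_rot: [-3.14, 0.014, 0.002]
contact_force: [0.1, -0.6, -0.4]
gripper_width: 65.1
grasp_force: 0.0
```

apply_moves --pt "6.5 0 0 0 0 0 0.13" --pt "6.5 0 0 0 0 0 0.13" --pt "6.5 0 0 0 0 0 0.13" --pt "6.5 0 0 0 0 0 0.13" --pt "6.5 0 0 0 0 0 0.13" --pt "6.5 0 0 0 0 0 0.13" --pt "6.5 0 0 0 0 0 0" --pt "6.5 0 0 0 0 0 0"

```text
time_s: 12.42
ee_pos: [598.8, -366.0, 203.3]
tcp_rot: [-2.902, 1.203, 0.0]
contact_force: [0.9, 0.1, -0.3]
gripper_width: 65.2
grasp_force: 0.0
```

Run:
```python
from h import *
plan([600,-366,80],45)
cal=manip.get_calibration("wrist");im=manip.read_camera("wrist");cv2.imwrite("pics/w3.png",im[:,:,::-1])
h=cv2.cvtColor(im,cv2.COLOR_RGB2HSV)
for c in blobs(cv2.inRange(h,(45,80,30),(90,255,255)),300):
  b=cv2.boundingRect(c);e=cv2.minEnclosingCircle(c);print(b,e,rect(cal,c,44))
```

```text
t 12.43 pos [ 598.8 -366.   203.3] yaw -135.0 w 65.2 q6 1.71 F [ 0.9  0.1 -0.3]
turn [ 0.     0.    -0.001] shift after turn cm [ 0.08 -0.08 12.33] shift before turn [ 0.09 -0.08 12.33]
(245, 179, 59, 59) ((273.6000061035156, 208.13333129882812), 29.66226577758789) [ 601.4 -366.6   46.4   44.6  -45. ]
```

View pics/w3.png

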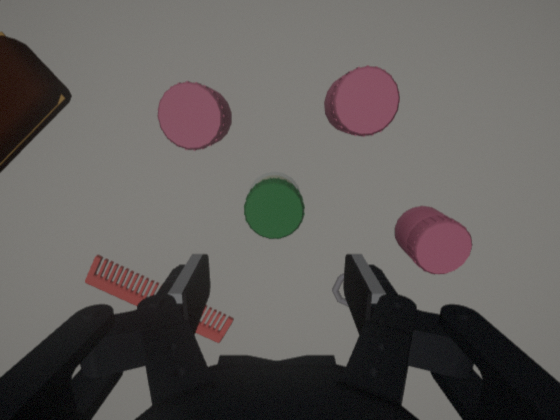

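Green cap at (273,208) px gives (601,-366). The fingers at 45° clear all the pink jars. I grip high so the tips stay above the white block when the jar is set down.

apply_moves --pt "6.5 0.18 -0.13 1 0 0 0" --pt "6.5 0 0 2 0 0 0" --pt "6.5 0 0 2 0 0 0" --pt "6.5 0 0 2 0 0 0" --pt "6.5 0 0 2 0 0 0" --pt "6.5 0 0 1.5 0 0 0" --pt "6.5 0 0 0.6 0 0 0" --pt "6.5 0 0 0 0 0 0" --pt "5.2 0 0 0 0 0 0" --pt "4.2 0 0 0 0 0 0" --pt "4.2 0 0 0 0 0 0" --pt "4.2 0 0 0 0 0 0" --pt "4.2 0 0 0 0 0 0" --grip_force 35

```text
time_s: 14.1
ee_pos: [601.6, -367.2, 93.5]
tcp_rot: [2.9, -1.206, 0.004]
contact_force: [-0.2, 0.1, 6.6]
gripper_width: 46.0
grasp_force: 36.4
```

apply_moves --pt "4.2 0 0 -0.5 0 0 0" --pt "4.2 0 0 -1 0 0 0" --pt "4.2 0 0 -2 0 0 0" --pt "4.2 0 0 -2 0 0 0" --pt "4.2 0 0 -2 0 0 0" --pt "4.2 0 0 -1.5 0 0 0" --pt "4.2 0 0 0 0 0 -0.1" --pt "4.2 0 0 0 0 0 -0.13" --pt "4.2 0 0 0 0 0 -0.13" --pt "4.2 0 0 0 0 0 -0.13" --pt "4.2 0 0 0 0 0 -0.13" --pt "4.2 0 0 0 0 0 -0.1" --pt "4.2 0 0 0 0 0 -0.06" --pt "4.2 0 0 0 0 0 0"

```text
time_s: 15.85
ee_pos: [600.9, -366.6, 182.3]
tcp_rot: [-3.141, 0.014, 0.001]
contact_force: [0.2, -0.8, -0.6]
gripper_width: 46.2
grasp_force: 36.1
```

Run:
```python
from h import *
plan([511,304,180],89.5)
```

```text
t 15.85 pos [ 600.9 -366.6  182.3] yaw -90.5 w 46.2 q6 0.93 F [ 0.2 -0.8 -0.6]
turn [-0.  0. -0.] shift after turn cm [ -9.58 -66.98   0.23] shift before turn [ -9.59 -66.98   0.25]
```

apply_moves --pt "4.2 -0.2 -1.5 0 0 0 0" --pt "4.2 -0.4 -3 0 0 0 0" --pt "4.2 -0.575 -4 0 0 0 0" --pt "4.2 -0.575 -4 0 0 0 0" --pt "4.2 -0.575 -4 0 0 0 0" --pt "4.2 -0.575 -4 0 0 0 0" --pt "4.2 -0.575 -4 0 0 0 0" --pt "4.2 -0.575 -4 0 0 0 0" --pt "4.2 -0.575 -4 0 0 0 0" --pt "4.2 -0.575 -4 0 0 0 0" --pt "4.2 -0.575 -4 0 0 0 0" --pt "4.2 -0.575 -4 0 0 0 0" --pt "4.2 -0.575 -4 0 0 0 0" --pt "4.2 -0.575 -4 0 0 0 0" --pt "4.2 -0.575 -4 0 0 0 0" --pt "4.2 -0.575 -4 0 0 0 0" --pt "4.2 -0.45 -3 0 0 0 0" --pt "4.2 -0.3 -2 0 0 0 0" --pt "4.2 -0.18 -1.48 0 0 0 0" --pt "4.2 0 0 0 0 0 0"

```text
time_s: 18.35
ee_pos: [510.6, 304.3, 182.2]
tcp_rot: [3.141, -0.011, 0.0]
contact_force: [-0.3, -0.4, -1.1]
gripper_width: 45.9
grasp_force: 36.1
```

Run:
```python
from h import *
plan([511,304,103],89.5)
cv2.imwrite("pics/w4.png",manip.read_camera("wrist")[:,:,::-1])
```

```text
t 18.35 pos [510.6 304.3 182.2] yaw -90.4 w 45.9 q6 2.0 F [-0.3 -0.4 -1.1]
turn [ 0.    -0.     0.001] shift after turn cm [0.04 0.03 7.92] shift before turn [0.04 0.03 7.92]
```

View pics/w4.png

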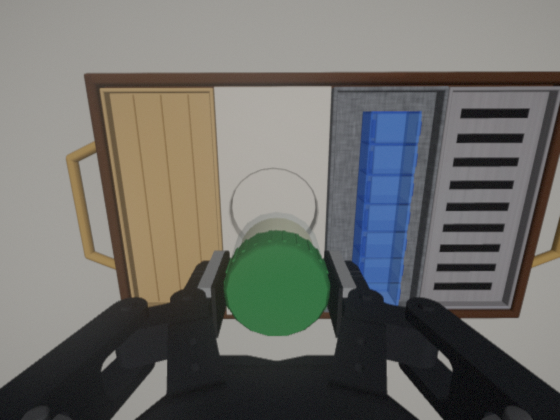

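The jar is upright in the fingers over the well (rim at (273,205) px), and the organizer sits in the felt at (385,210). Lowering gently.

apply_moves --pt "4.2 0 0 1 0 0 0" --pt "4.2 0 0 2 0 0 0" --pt "4.2 0 0 2 0 0 0" --pt "4.2 0 0 1.2 0 0 0" --pt "4.2 0 0 0.6 0 0 0" --pt "4.2 0 0 0.4 0 0 0" --pt "4.2 0 0 0.3 0 0 0" --pt "4.2 0 0 0.2 0 0 0" --pt "4.2 0 0 0.1 0 0 0" --pt "4.2 0 0 0 0 0 0"

```text
time_s: 19.65
ee_pos: [510.8, 303.9, 104.4]
tcp_rot: [-3.142, 0.013, -0.0]
contact_force: [0.6, -0.0, -0.7]
gripper_width: 45.5
grasp_force: 36.1
```

apply_moves --pt "4.2 0 0 0.05 0 0 0" --pt "4.2 0 0 0.05 0 0 0" --pt "4.2 0 0 0.05 0 0 0" --pt "4.2 0 0 0 0 0 0" --pt "4.2 0 0 0 0 0 0"

```text
time_s: 20.27
ee_pos: [510.8, 303.9, 103.5]
tcp_rot: [-3.141, 0.013, -0.001]
contact_force: [-1.5, -0.6, 5.5]
gripper_width: 46.0
grasp_force: 36.5
```

In contact with the well floor. Release slowly and rise.

apply_moves --pt "4.6 0 0 0 0 0 0" --pt "4.8 0 0 0 0 0 0" --pt "5.2 0 0 0 0 0 0" --pt "5.8 0 0 0 0 0 0" --pt "6 0 0 0 0 0 0" --pt "6 0 0 -0.5 0 0 0" --pt "6 0 0 -1.5 0 0 0" --pt "6 0 0 -2.5 0 0 0" --pt "6 0 0 -2.5 0 0 0" --pt "6 0 0 -2.5 0 0 0" --pt "6 0 0 -0.5 0 0 0" --pt "6 0 0 0 0 0 0"

```text
time_s: 21.78
ee_pos: [510.7, 303.8, 203.2]
tcp_rot: [-3.141, 0.013, -0.001]
contact_force: [-0.0, 0.0, -0.4]
gripper_width: 60.2
grasp_force: 0.0
```

Run:
```python
from h import *
cal=manip.get_calibration("wrist");im=manip.read_camera("wrist")
h=cv2.cvtColor(im,cv2.COLOR_RGB2HSV)
for c in blobs(cv2.inRange(h,(45,80,30),(90,255,255)),300): print("balm",rect(cal,c,56))
# scraper line: x 354..501, handle line point (395.25,-368.7) dir (.9895,.1444)
for x in(428,402): print(x,-368.7+(x-395.25)*.1444/.9895)
a=np.degrees(np.arctan2(.1444,.9895));print(a)
plan([428,-364,200],a-90)
```

```text
balm [510.5 304.1  45.4  45.3  44.3]
428 -363.9207175341081
402 -367.71495704901463
8.302696565960897
t 21.82 pos [510.4 303.7 202.3] yaw -90.5 w 60.2 q6 2.0 F [-0.6  0.1 -0.4]
turn [ 0.     0.001 -0.153] shift after turn cm [-17.79  64.88   0.23] shift before turn [-7.69 66.83  0.27]
```

apply_moves --pt "6 -0.17 1.5 0 0 0 0" --pt "5 -0.35 3 0 0 0 0" --pt "4 -0.46 4 0 0 0 0" --pt "4 -0.46 4 0 0 0 0" --pt "4 -0.46 4 0 0 0 0" --pt "4 -0.46 4 0 0 0 0" --pt "4 -0.46 4 0 0 0 0" --pt "4 -0.46 4 0 0 0 0" --pt "4 -0.46 4 0 0 0 0" --pt "4 -0.46 4 0 0 0 0" --pt "4 -0.46 4 0 0 0 0" --pt "4 -0.46 4 0 0 0 0" --pt "4 -0.46 4 0 0 0 0" --pt "4 -0.46 4 0 0 0 0" --pt "4 -0.46 4 0 0 0 0" --pt "4 -0.46 4 0 0 0 0" --pt "4 -0.35 3 0 0 0 0" --pt "4 -0.23 2 0 0 0 0" --pt "4 -0.15 1.33 0 0 0 0"

```text
time_s: 24.2
ee_pos: [427.6, -364.4, 202.2]
tcp_rot: [-3.14, 0.014, 0.002]
contact_force: [0.7, -0.2, 0.8]
gripper_width: 39.9
grasp_force: 0.0
```

apply_moves --pt "4 0 0 0 0 0 -0.08" --pt "4 0 0 0 0 0 -0.073" --pt "4 0 0 0 0 0 0" --pt "4 0 0 0 0 0 0"

```text
time_s: 24.7
ee_pos: [428.4, -363.4, 202.8]
tcp_rot: [-3.133, -0.227, 0.0]
contact_force: [-0.1, -0.8, -0.6]
gripper_width: 39.9
grasp_force: 0.0
```

Run:
```python
from h import *
plan([428,-364,80],8.3-90)
cal=manip.get_calibration("wrist");im=manip.read_camera("wrist")
cv2.imwrite("pics/w5.png",im[:,:,::-1])
```

```text
t 24.7 pos [ 428.4 -363.4  202.8] yaw -81.7 w 39.9 q6 0.6 F [-0.1 -0.8 -0.6]
turn [-0.     0.    -0.001] shift after turn cm [-0.05  0.06 12.28] shift before turn [-0.05  0.06 12.28]
```

View pics/w5.png

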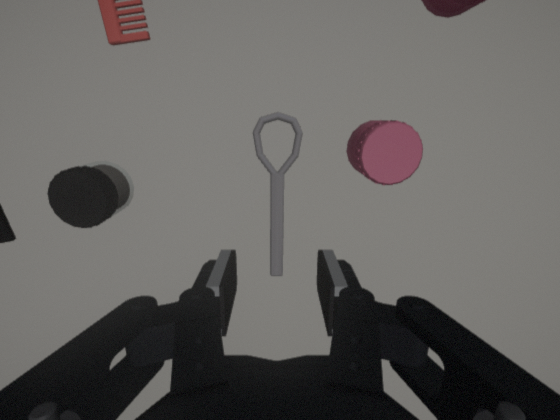

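Run:
```python
from h import *
cal=manip.get_calibration("wrist")
p=ray(cal,[[278,112],[276,275],[277,220]],3);print(p.round(1),p[:2].mean(0).round(1),np.degrees(np.arctan2(*(p[0]-p[1])[::-1])).round(1))
plan([*p[:2].mean(0),76],8.3-90)
```

```text
[[ 501.5 -353.7]
 [ 352.7 -373.8]
 [ 408.2 -366.6]] [ 427.1 -363.7] 7.7
t 24.75 pos [ 428.4 -363.5  202.8] yaw -81.7 w 40.1 q6 0.6 F [-0.1  0.1 -0.3]
turn [-0.  0. -0.] shift after turn cm [-1.300e-01  1.000e-02  1.268e+01] shift before turn [-1.300e-01  1.000e-02  1.268e+01]
```

The scraper is confirmed at pixels (278,112) to (276,275), centre (427,-364). The pink jar at (390,150) and the shoe cream at (90,195) are clear of the fingers. Descending narrow.

apply_moves --pt "3 -0.13 0 1 0 0 0" --pt "2.4 0 0 2 0 0 0" --pt "2.4 0 0 2 0 0 0" --pt "2.4 0 0 2 0 0 0" --pt "2.4 0 0 2 0 0 0" --pt "2.4 0 0 1.6 0 0 0" --pt "2.4 0 0 1 0 0 0" --pt "2.4 0 0 0.5 0 0 0" --pt "2.4 0 0 0.4 0 0 0" --pt "2.4 0 0 0.2 0 0 0" --pt "2.4 0 0 0 0 0 0" --pt "2.4 0 0 0 0 0 0"

```text
time_s: 26.25
ee_pos: [427.2, -364.1, 76.1]
tcp_rot: [3.133, 0.227, 0.001]
contact_force: [0.0, 0.5, 0.5]
gripper_width: 24.1
grasp_force: 0.0
```

apply_moves --pt "2.4 0 0 0.05 0 0 0" --pt "2.4 0 0 0.05 0 0 0" --pt "2.4 0 0 0.05 0 0 0" --pt "0.9 0 0 0 0 0 0" --pt "0.9 0 0 0 0 0 0" --pt "0.9 0 0 0 0 0 0" --pt "0.9 0 0 0 0 0 0"

```text
time_s: 27.12
ee_pos: [427.1, -364.0, 74.4]
tcp_rot: [3.133, 0.227, 0.0]
contact_force: [-0.5, 0.4, 0.9]
gripper_width: 10.7
grasp_force: 34.2
```

apply_moves --pt "0.9 0 0 -0.3 0 0 0" --pt "0.9 0 0 -1 0 0 0" --pt "0.9 0 0 -2 0 0 0" --pt "0.9 0 0 -2 0 0 0" --pt "0.9 0 0 -2 0 0 0" --pt "0.9 0 0 -0.7 0 0 0.07" --pt "0.9 0 0 0 0 0 0.08" --pt "0.9 0 0 0 0 0 0" --pt "0.9 0 0 0 0 0 0"

```text
time_s: 28.25
ee_pos: [427.1, -363.9, 154.5]
tcp_rot: [3.141, -0.006, 0.0]
contact_force: [0.2, -0.2, -1.0]
gripper_width: 10.3
grasp_force: 34.1
```

Run:
```python
from h import *
plan([510,142,155],89.5)
cal=manip.get_calibration("wrist");im=manip.read_camera("wrist")
cv2.imwrite("pics/w6.png",im[:,:,::-1])
```

```text
t 28.25 pos [ 427.1 -363.9  154.5] yaw -90.2 w 10.3 q6 0.75 F [ 0.2 -0.2 -1. ]
turn [ 0.    -0.     0.005] shift after turn cm [ 7.850e+00 -5.066e+01 -5.000e-02] shift before turn [  8.09 -50.63  -0.06]
```

View pics/w6.png

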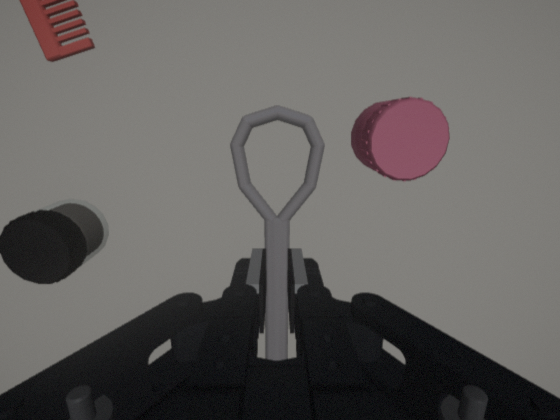

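The scraper is held level in the fingers (loop at (277,150) px). Moving it over the drain dish.

apply_moves --pt "0.9 0.25 -1.5 0 0 0 0" --pt "0.9 0.5 -3 0 0 0 0" --pt "0.9 0.64 -4 0 0 0 0" --pt "0.9 0.64 -4 0 0 0 0" --pt "0.9 0.64 -4 0 0 0 0" --pt "0.9 0.64 -4 0 0 0 0" --pt "0.9 0.64 -4 0 0 0 0" --pt "0.9 0.64 -4 0 0 0 0" --pt "0.9 0.64 -4 0 0 0 0" --pt "0.9 0.64 -4 0 0 0 0" --pt "0.9 0.64 -4 0 0 0 0" --pt "0.9 0.64 -4 0 0 0 0" --pt "0.9 0.5 -3 0 0 0 0" --pt "0.9 0.25 -2 0 0 0 0" --pt "0.9 0.15 -1.13 0 0 0 0.005" --pt "0.9 0 0 0 0 0 0" --pt "0.9 0 0 0 0 0 0"

```text
time_s: 30.42
ee_pos: [509.9, 141.4, 154.2]
tcp_rot: [3.141, -0.016, -0.001]
contact_force: [1.2, -0.8, -1.0]
gripper_width: 10.5
grasp_force: 34.2
```

Run:
```python
from h import *
plan([510,142,84.4],89.5)
```

```text
t 30.43 pos [509.9 141.4 154.2] yaw -90.6 w 10.5 q6 1.72 F [ 1.2 -0.8 -1. ]
turn [ 0.001  0.    -0.002] shift after turn cm [ 0.01 -0.06  6.98] shift before turn [ 0.01 -0.07  6.98]
```

apply_moves --pt "0.9 0 0 1 0 0 0" --pt "0.9 0 0 2 0 0 0" --pt "0.9 0 0 2 0 0 0" --pt "0.9 0 0 1 0 0 0" --pt "0.9 0 0 0.5 0 0 0" --pt "0.9 0 0 0.3 0 0 0" --pt "0.9 0 0 0.1 0 0 0" --pt "0.9 0 0 0 0 0 0" --pt "0.9 0 0 0 0 0 0"

```text
time_s: 31.55
ee_pos: [510.4, 142.0, 85.6]
tcp_rot: [-3.142, 0.016, -0.001]
contact_force: [0.4, -0.1, 0.1]
gripper_width: 10.3
grasp_force: 34.2
```

apply_moves --pt "0.9 0 0 0.05 0 0 0" --pt "0.9 0 0 0.05 0 0 0" --pt "0.9 0 0 0 0 0 0" --pt "1.3 0 0 0 0 0 0" --pt "2 0 0 0 0 0 0" --pt "3 0 0 0 0 0 0" --pt "3 0 0 0 0 0 0" --pt "3 0 0 -0.5 0 0 0" --pt "3 0 0 -1.5 0 0 0" --pt "3 0 0 -2.5 0 0 0" --pt "3 0 0 -2.5 0 0 0" --pt "3 0 0 -2.5 0 0 0" --pt "5 0 0 -2.3 0 0 0" --pt "5 0 0 0 0 0 0" --pt "5 0 0 0 0 0 0"

```text
time_s: 33.42
ee_pos: [509.8, 141.8, 202.1]
tcp_rot: [3.141, -0.016, -0.001]
contact_force: [-1.1, 0.3, 0.5]
gripper_width: 50.2
grasp_force: 0.0
```

Run:
```python
from h import *
plan([607,-211.5,200],16.2-90)
cv2.imwrite("pics/w7.png",manip.read_camera("wrist")[:,:,::-1])
```

```text
t 33.42 pos [509.8 141.8 202.1] yaw -90.6 w 50.2 q6 1.72 F [-1.1  0.3  0.5]
turn [ 0.     0.    -0.293] shift after turn cm [-0.52 36.64  0.21] shift before turn [10.08 35.23  0.21]
```

View pics/w7.png

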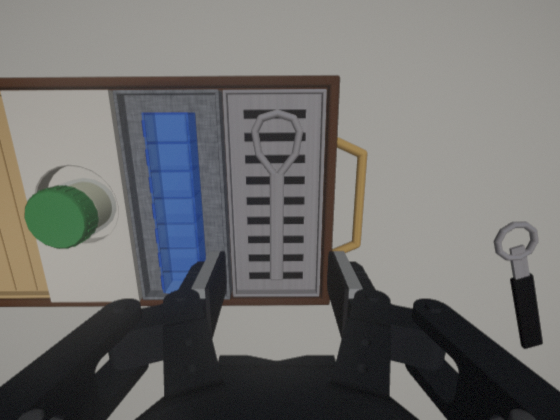

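The scraper lies flat in the drain dish ((277,195) px), the jar stands in its well and the organizer is in place. On to the comb.

apply_moves --pt "5 0.4 1.5 0 0 0 0" --pt "5 0.85 3 0 0 0 0" --pt "5 1.15 4 0 0 0 0" --pt "5 1.15 4 0 0 0 0" --pt "5 1.15 4 0 0 0 0" --pt "5 1.15 4 0 0 0 0" --pt "5 1.15 4 0 0 0 0" --pt "5 1.15 4 0 0 0 0" --pt "5 0.85 3 0 0 0 0" --pt "5 0.65 2.2 0 0 0 0" --pt "5 0.43 1.53 0 0 0 0" --pt "5 0 0 0 0 0 -0.1" --pt "5 0 0 0 0 0 -0.1" --pt "5 0 0 0 0 0 -0.093" --pt "5 0 0 0 0 0 0" --pt "5 0 0 0 0 0 0"

```text
time_s: 35.48
ee_pos: [607.4, -211.1, 202.3]
tcp_rot: [-3.11, -0.441, 0.0]
contact_force: [0.2, -0.2, 0.7]
gripper_width: 49.9
grasp_force: 0.0
```

Run:
```python
from h import *
cal=manip.get_calibration("wrist");im=manip.read_camera("wrist")
cv2.imwrite("pics/w8.png",im[:,:,::-1])
h=cv2.cvtColor(im,cv2.COLOR_RGB2HSV)
m=cv2.inRange(h,(0,110,60),(8,255,255))|cv2.inRange(h,(176,110,60),(180,255,255))
for c in blobs(m,800):
    r=rect(cal,c,6);print(cv2.boundingRect(c),r)
    if r[2]>120 and r[2]<160: plan([r[0],r[1],75.5],r[4]-90)
```

```text
(260, 117, 37, 157) [ 606.3 -211.9  142.3   30.5   16. ]
t 35.52 pos [ 607.4 -211.2  202.3] yaw -73.8 w 50.0 q6 0.85 F [-0.5  0.3 -0. ]
turn [-0.     0.     0.003] shift after turn cm [-0.13  0.04 12.68] shift before turn [-0.12  0.04 12.68]
```

View pics/w8.png

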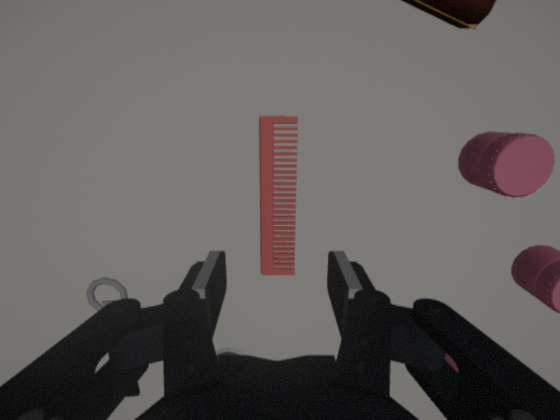

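The comb is at (278,195) px, centre (606,-212), and nothing stands beside it. Descending with a force check.

apply_moves --pt "5 -0.12 0.04 1 0 0 0" --pt "4.5 0 0 2 0 0 0" --pt "4.2 0 0 2 0 0 0" --pt "4.2 0 0 2 0 0 0" --pt "4.2 0 0 2 0 0 0" --pt "4.2 0 0 1.6 0 0 0" --pt "4.2 0 0 1 0 0 0" --pt "4.2 0 0 0.5 0 0 0" --pt "4.2 0 0 0.4 0 0 0" --pt "4.2 0 0 0.2 0 0 0" --pt "4.2 0 0 0.1 0 0 0" --pt "4.2 0 0 0.05 0 0 0" --pt "4.2 0 0 0 0 0 0" --pt "4.2 0 0 0 0 0 0"

```text
time_s: 37.28
ee_pos: [606.5, -212.2, 73.9]
tcp_rot: [3.11, 0.443, 0.0]
contact_force: [-0.4, 0.8, 0.1]
gripper_width: 42.5
grasp_force: 0.0
```

apply_moves --pt "3.6 0 0 0 0 0 0" --pt "3.0 0 0 0 0 0 0" --pt "2.6 0 0 0 0 0 0" --pt "2.6 0 0 0 0 0 0" --pt "2.6 0 0 0 0 0 0" --grip_force 25

```text
time_s: 37.9
ee_pos: [606.5, -212.2, 74.0]
tcp_rot: [3.11, 0.443, 0.0]
contact_force: [-0.1, 0.6, 2.9]
gripper_width: 30.9
grasp_force: 25.0
```

apply_moves --pt "2.6 0 0 -0.3 0 0 0" --pt "2.6 0 0 -1 0 0 0" --pt "2.6 0 0 -2 0 0 0" --pt "2.6 0 0 -2 0 0 0" --pt "2.6 0 0 -2.5 0 0 0" --pt "2.6 0 0 -2.5 0 0 0" --pt "2.6 0 0 -1.5 0 0 0" --pt "2.6 0 0 0 0 0 0.1" --pt "2.6 0 0 0 0 0 0.1" --pt "2.6 0 0 0 0 0 0.09" --pt "2.6 0 0 0 0 0 0" --pt "2.6 0 0 0 0 0 0"

```text
time_s: 39.4
ee_pos: [606.3, -212.1, 191.7]
tcp_rot: [-3.142, 0.009, 0.001]
contact_force: [-0.2, -0.0, 0.5]
gripper_width: 31.1
grasp_force: 24.8
```

Run:
```python
from h import *
cal=manip.get_calibration("wrist");im=manip.read_camera("wrist")
cv2.imwrite("pics/w9.png",im[:,:,::-1])
plan([510,387.5,185],89.5)
```

```text
t 39.45 pos [ 606.3 -212.1  191.7] yaw -90.4 w 30.8 q6 1.13 F [-0.6 -0.7  0. ]
turn [-0.     0.     0.003] shift after turn cm [-10.15 -59.87   0.67] shift before turn [-10.   -59.9    0.68]
```

View pics/w9.png

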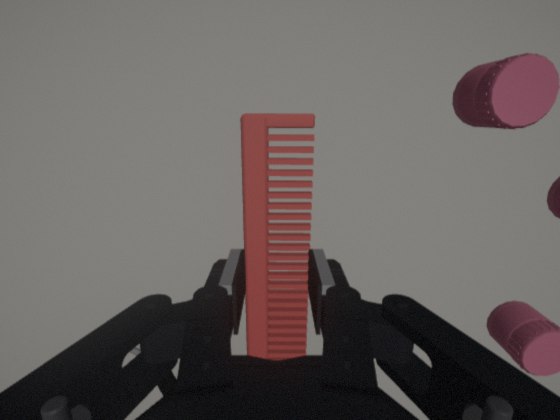

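The comb is held level. Carrying it high over the jar to the bamboo dish.

apply_moves --pt "2.6 -0.25 -1.5 0 0 0 0" --pt "2.6 -0.5 -3 0 0 0 0" --pt "2.6 -0.68 -4 0 0 0 0" --pt "2.6 -0.68 -4 0 0 0 0" --pt "2.6 -0.68 -4 0 0 0 0" --pt "2.6 -0.68 -4 0 0 0 0" --pt "2.6 -0.68 -4 0 0 0 0" --pt "2.6 -0.68 -4 0 0 0 0" --pt "2.6 -0.68 -4 0 0 0 0" --pt "2.6 -0.68 -4 0 0 0 0" --pt "2.6 -0.68 -4 0 0 0 0" --pt "2.6 -0.68 -4 0 0 0 0" --pt "2.6 -0.68 -4 0 0 0 0" --pt "2.6 -0.68 -4 0 0 0 0" --pt "2.6 -0.5 -3 0 0 0 0" --pt "2.6 -0.35 -2.4 0 0 0 0" --pt "2.6 -0.3 -2 0 0 0 0.003" --pt "2.6 0 0 0 0 0 0" --pt "2.6 0 0 0 0 0 0"

```text
time_s: 41.82
ee_pos: [510.2, 386.8, 191.6]
tcp_rot: [3.14, -0.016, -0.0]
contact_force: [0.2, -0.4, -0.4]
gripper_width: 30.9
grasp_force: 24.8
```

Run:
```python
from h import *
plan([510,387.5,84],89.5)
```

```text
t 41.83 pos [510.2 386.8 191.6] yaw -90.6 w 30.9 q6 2.12 F [ 0.2 -0.4 -0.4]
turn [ 0.001  0.    -0.002] shift after turn cm [-0.02 -0.07 10.76] shift before turn [-0.02 -0.08 10.76]
```

apply_moves --pt "2.6 0 -0.07 1 0 0 0" --pt "2.6 0 0 2 0 0 0" --pt "2.6 0 0 2.5 0 0 0" --pt "2.6 0 0 2.5 0 0 0" --pt "2.6 0 0 1.4 0 0 0" --pt "2.6 0 0 0.7 0 0 0" --pt "2.6 0 0 0.4 0 0 0" --pt "2.6 0 0 0.1 0 0 0" --pt "2.6 0 0 0.05 0 0 0" --pt "2.6 0 0 0 0 0 0" --pt "2.6 0 0 0 0 0 0"

```text
time_s: 43.2
ee_pos: [510.2, 388.4, 85.6]
tcp_rot: [-3.141, 0.016, -0.001]
contact_force: [-0.1, 0.8, -0.8]
gripper_width: 30.9
grasp_force: 24.8
```

apply_moves --pt "2.6 0 0 0.05 0 0 0" --pt "2.6 0 0 0.05 0 0 0" --pt "2.6 0 0 0 0 0 0" --pt "3.2 0 0 0 0 0 0" --pt "3.6 0 0 0 0 0 0" --pt "3.9 0 0 0 0 0 0" --pt "3.9 0 0 0 0 0 0" --pt "3.9 0 0 -0.5 0 0 0" --pt "3.9 0 0 -1.5 0 0 0" --pt "3.9 0 0 -2.5 0 0 0" --pt "3.9 0 0 -2.5 0 0 0" --pt "3.9 0 0 -2.5 0 0 0" --pt "3.9 0 0 -2.5 0 0 0" --pt "3.9 0 0 -1.5 0 0 0" --pt "3.9 -2.5 0 0 0 0 0" --pt "3.9 -4 0 0 0 0 0" --pt "3.9 -4 0 0 0 0 0" --pt "3.9 -2 0 0 0 0 0" --pt "3.9 0 0 0 0 0 0" --pt "3.9 0 0 0 0 0 0"

```text
time_s: 45.7
ee_pos: [386.6, 390.0, 219.5]
tcp_rot: [-3.141, 0.016, -0.003]
contact_force: [-0.3, -0.1, 0.4]
gripper_width: 39.2
grasp_force: 0.0
```

Run:
```python
from h import *
plan([510,387,200],89.5)
t=manip.read_camera("top");w=manip.read_camera("wrist");s=manip.read_camera("scene")
a=cv2.resize(t[120:310,95:445],(700,380));b=np.hstack([cv2.resize(w,(293,220)),cv2.resize(s[130:260,180:420],(406,220)),np.zeros((220,1,3),np.uint8)])
cv2.imwrite("pics/fin.png",np.vstack([a,b])[:,:,::-1])
```

```text
t 45.7 pos [386.6 390.  219.5] yaw -90.6 w 39.2 q6 2.24 F [-0.3 -0.1  0.4]
turn [-0.001 -0.002 -0.002] shift after turn cm [12.34  0.19  1.95] shift before turn [12.34  0.17  1.98]
```

View pics/fin.png

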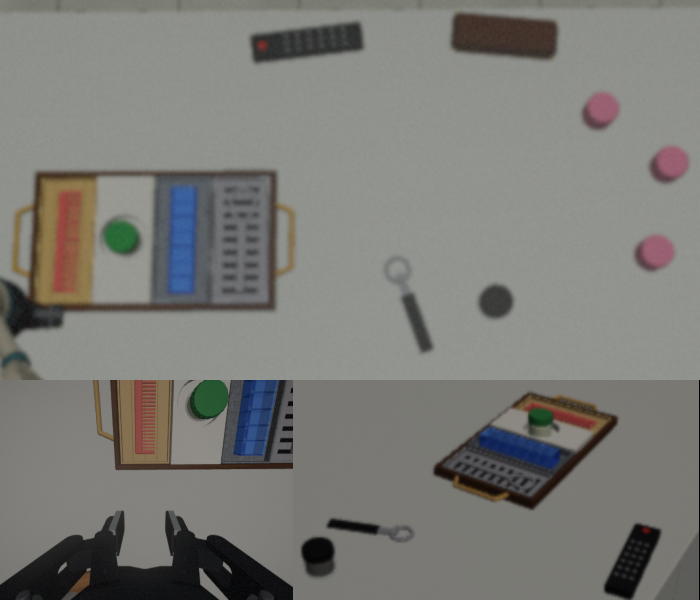

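All four things lie in their places: comb (67,242), balm (122,237), organizer (183,240), scraper (240,240). The opener and shoe cream are untouched and the gripper is clear.

```bash
python3 -c "
from plant import manip
print(manip.hand_in())"
```

```text
the job is handed in; nothing more can be done
None
```

The job is done and handed in at about 46 s: organizer, balm jar, scraper and comb each went into their own place in the order asked, the glass jar was set down gently, and the shoe cream and bottle opener were left untouched.

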